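# Slide a print test plate out over the stage edge

### The arm

A 7-joint arm with a two-finger parallel gripper is mounted at the origin on the work surface. World frame = base frame: x ahead of the robot, y to its left, z up, the work surface at z = 0. Lengths are in m, angles in rad, forces in N, time in s.
With the tool pointing down it reaches from about 0.425 to 0.8 m from the base axis. Payload 8.3 kg.
Tool frame: the origin (TCP) lies between the finger pads; the fingertips stand arm.tip_reach ahead of it and the grasp point (between the pads) lies 5 mm behind it (arm.tip_reach is the distance from the TCP to the fingertips, in m); x points along the fingers, y is the direction in which the jaws open and shut, and the axes are right-handed (so a half turn about x gives the same grasp; the last joint's range is limited). The gripper opens to 85 mm and grips with 20 to 120 N. Pads are 22 mm wide; open, the fingers measure 114 mm over their backs; the gripper's body (76 mm by 85 mm) begins 54 mm behind the grasp point. The pads swing forward as they close: fully open they stand 13 mm farther back than shut.
Start: joints at [-1.365, 0.383, 0.016, 1.37, -0.006, 1.388, -0.046], TCP at [0.166, 0.603, 0.245] pointing down, gripper open.
Joint ranges: [-2.95, 2.95], [-0.25, 2.06], [-1.52, 1.56], [0.18, 2.33], [-1.44, 4.58], [0.02, 2.06], [-3.01, 3.01]. Speed limits (rad/s): [2.39, 2.39, 3.01, 3.01, 3.14, 3.14, 3.14].

### API

Orientations are given as a 3x3 rotation matrix whose columns are the frame's x, y, z axes.
In Python, from rig import arm, cams gives the robot as it stands.
- The arm moves only by the tool servo_tool, never from a script. Its argument "motion" is a list of rows, each a list of 5 numbers: the closure, from 0 (fully open) to 1 (shut), then the shift along the tool's x, y, z in mm, then the turn about the tool's x in degrees. In form: [[fingers, tx, ty, tz, yaw], ...]. A call has 1 to 5 rows; each row is the pose to reach, as a shift and turn from the pose measured when the call began, along the tool's axes at that moment; what a row does not reach only later rows make up. A row lasts 1/8 s, in which the tool goes at most 62.5 mm and 10.7 degrees, less where a joint would pass 70% of its speed; a pose out of reach is approached as far as the arm can. A call with a gripper value outside its range is refused whole. The fingers move at their own pace and stop on an object; "grip_force" is the grip in N (left out, the last holds). Time passes only in rows, so rows that repeat a pose let the fingers close. It gives the time, the measured TCP pose, the force and the opening at its end, in the units of the state.
- arm.get_obs(): the state, without advancing time (a new reading comes with each control period).
- cams.read_camera(name): name is "scene" or "top"; returns the picture (420x560x3 uint8, red, green, blue); there is no depth.
- cams.calibration(name): a dict with "intrinsics" (3x3 intrinsics, pixels), "extrinsics" (4x4, takes a point from camera to world coordinates). Camera axes: x right, y down, z forward; pixel columns grow to the right and rows downward; lengths in m; the calibration is good to about 2 mm. A picture is of the moment at which its call begins. calibration takes no time and is no camera call.
- arm.finish_job(): hands the job in, once; it reports no verdict.
Trained networks look in the newest picture that a camera, given by its name, has taken for a name from the list of things; names that differ only in an ending like _2 or _b are one class to them, and where a whole thing is asked for, a point or a joint stands for the part that bears it (a point fixed in the world has none). Each returns a list of dicts, best first, with "p" (0 to 1); they miss things now and then, are a little off and sometimes report something else, mostly with a low value. They report only what shows in the picture. A call takes as long as a camera call. They do not tell look-alikes from the thing itself.
- cams.regions_of(camera, name): "pixels" (420x560 bool, what is visible of it) and "position" ([row, column] in pixels, amid what is visible of it).
The state is a dict: "time": time; "joints": joint angles; "qvel": joint speeds; "tau": joint torques, N m; "tool_pos": TCP position; "eef_rot": TCP orientation; "force": force on the tool from outside, world axes, zero at the start; "ft_torque": the same for the moment, N m; "width": finger opening in m.
Only numpy, scipy, OpenCV 4.12 (cv2) and the standard library are available. Lean on these libraries where they do the work, as an engineer would, in place of code of your own. Each camera call takes 0.05 s, during which the arm holds its last target. There are 200 camera calls.

### The job

On the fingerprint bench, gently push the black test plate with your fingertips, flat along the grey stage, until just its yellow margin (about 30 mm) sticks out over the stage's far, blue-faced edge, square to that edge, so that a colleague can take it by the clean margin. Only slide the plate: never lift it or tip it off. Leave the black-and-white scale plate, the jar and the brush where they are.

Things in the scene. Friction and masses are not known exactly. Their poses are not given: they have to be found in the camera images.
- stage: Fixed examination stage: grey slab on a dark foot, 260 mm (its x) by 300 mm (its y), top 40 mm above the work surface. Origin: centre of its underside. Its x points away from the robot, square to its far edge (which lies 130 mm from the origin along x and has a blue face); it stands turned up to 0.3 rad.
- stage_edge (a point): Middle of the stage's far edge at the level of its top (40 mm above the work surface); axes as the stage's: x points out over the edge, y along the edge, z up.
- plate: Loose flat black test plate with blue diamonds, 120 mm (its x) by 90 mm (its y) by 6 mm thick, about 90 g, lying flat on the stage. Origin: centre of its underside. Its x points to the yellow end (the last 30 mm, full width); that end starts toward the stage's far edge, askew to it by up to 0.25 rad and still well inside it.
- plate_center (a point): Centre of the black test plate, half-way up (3 mm above its underside).
- plate_front (a point): Middle of the black plate's yellow end face, 60 mm from its centre along its x, 3 mm above its underside.
- scale: Loose photo scale plate, black and white squares on white, 120 mm (its x) by 60 mm (its y) by 6 mm, lying on the stage beside the black plate, on either side of it. Origin: centre of its underside. Leave alone.
- scale_center (a point): Centre of the scale plate, half-way up.
- jar: Closed white powder jar with blue label, 64 mm across, 75 mm tall, standing on the desk at the left (+y) of the stage. Origin: centre of its underside. Leave alone.
- brush: Flat brush, wooden handle, brass ferrule, black head, 180 mm long, up to 34 mm wide, 12 mm high, lying on the desk at the right (-y) of the stage; its x points to the bristles, which end 70 mm from the origin, the handle ends at -110 mm. Origin: under the ferrule, on the desk. Leave alone.
Not all that is in view belongs to the job. Of the things shaped like the plate, the black one is meant.

How it is judged:
By the outcome, as a careful person would: the job done as asked, in the order asked, and still so for the second after the job is handed in, with the robot touching nothing.
It also fails if it takes over 40 s, if anything falls off the work surface, if the arm or the gripper's body presses on something with over 40 N, if the wrist force passes 120 N, or if a joint passes its speed limit or range.

## Working session

There is one attempt and no reset: what is moved stays moved. The work goes in short steps, Python scripts to look and compute and a tool call to move; the robot and the scene stay as the last step left them, time stands still between calls to the robot, and variables do not carry over. Pictures are saved under pics/ and viewed, about 8 in all and at most 12, crops included, and the job is handed in when it is done.

Besides the shell and the picture viewer there is one more tool, called after ">>>" as name(argument=value, ...), one argument or row to a line, values as JSON. servo_tool: Moves the arm, as the interface text tells. Its arguments: {"type":"object","properties":{"motion":{"type":"array"},"grip_force":{"type":"number"}},"required":["motion"]}

```bash
mkdir -p pics; ls
cat > h.py <<'E'
import numpy as np, cv2
from rig import arm, cams
def snap(n,f):
    im=cams.read_camera(n); cv2.imwrite(f'pics/{f}.png',im[:,:,::-1]); return im
def ray(n,uv,z):
    c=cams.calibration(n);K=np.array(c['intrinsics']);T=np.array(c['extrinsics'])
    uv=np.atleast_2d(uv).astype(float)
    d=np.c_[uv,np.ones(len(uv))]@np.linalg.inv(K).T@T[:3,:3].T
    o=T[:3,3]; s=(z-o[2])/d[:,2]; return o+d*s[:,None]
def proj(n,P):
    c=cams.calibration(n);K=np.array(c['intrinsics']);T=np.linalg.inv(np.array(c['extrinsics']))
    p=np.atleast_2d(P)@T[:3,:3].T+T[:3,3]; p=p@K.T; return p[:,:2]/p[:,2:]
E
python3 - <<'E'
from h import *
np.set_printoptions(precision=4,suppress=True)
a=snap('top','top0');b=snap('scene','scene0')
cv2.imwrite('pics/both0.png',np.hstack([a,b])[:,:,::-1]) if 0 else None
for n in('top',):
  for t in ('plate','stage','scale'):
    for r in cams.regions_of(n,t):
        m=r['pixels'].astype(np.uint8);z=.046 if t!='stage' else .04
        q=cv2.boxPoints(cv2.minAreaRect(cv2.findNonZero(m)))
        print(n,t,r['p'],r['position'],m.sum(),q.round().tolist(),ray(n,q,z)[:,:2].tolist())
o=arm.get_obs();print(o['time'],o['tool_pos'],o['eef_rot'],o['width'],arm.tip_reach,o['force'])
for n in('top','scene'):print(cams.calibration(n)['extrinsics'])
E
```

```text
pics
top plate 0.89 [320.1, 357.7] 2033 [[327.0, 331.0], [340.0, 294.0], [390.0, 312.0], [376.0, 349.0]] [[0.28382075266328677, -0.09310373574025496], [0.3652763402550652, -0.12306955290571482], [0.32672872959561683, -0.23352671691716972], [0.24565720285189346, -0.20272735645915074]]
top plate 0.85 [220.6, 348.4] 2075 [[329.0, 195.0], [368.0, 194.0], [369.0, 247.0], [330.0, 248.0]] [[0.5868225698278522, -0.09558764766536196], [0.5907232992185221, -0.1859608337641301], [0.4707543811458904, -0.1887953719256146], [0.46715996359825507, -0.09934476592152928]]
top plate 0.78 [289.3, 429.4] 2037 [[399.0, 299.0], [414.0, 262.0], [464.0, 283.0], [449.0, 320.0]] [[0.35630422832219066, -0.25491099581814386], [0.43758984149202224, -0.2904050007341032], [0.39217767308638096, -0.4024741249762351], [0.31137536169919955, -0.3661567312205243]]
top plate 0.56 [98.7, 337.2] 1819 [[307.0, 113.0], [329.0, 68.0], [362.0, 85.0], [340.0, 130.0]] [[0.7786286014589795, -0.043744085826739734], [0.8859264466501604, -0.09476248792663128], [0.8472145090554573, -0.17353783451953003], [0.7404817613324919, -0.121807
[... 306 characters left out ...]
215.7, 283.5] 1373 [[267.0, 193.0], [294.0, 187.0], [304.0, 240.0], [278.0, 245.0]] [[0.5907650023070596, 0.0443687608949737], [0.6040156642148278, -0.016276172938870872], [0.4858347068120255, -0.0411468633323602], [0.4729965964369536, 0.01897070975506551]]
0.25 [0.1659 0.6024 0.2448] [[-0.0002  0.2655  0.9641]
 [-0.0009  0.9641 -0.2655]
 [-1.     -0.0009  0.    ]] 0.0855121900307828 0.014 [-0.5608  0.4007  0.3758]
[[ 0.0131 -0.9955  0.0937  0.455 ]
 [-0.9996 -0.0153 -0.0229  0.028 ]
 [ 0.0242 -0.0933 -0.9953  1.118 ]
 [ 0.      0.      0.      1.    ]]
[[-0.8793  0.3107 -0.361   0.8723]
 [ 0.4762  0.5817 -0.6594  0.5885]
 [ 0.0051 -0.7517 -0.6595  0.6427]
 [ 0.      0.      0.      1.    ]]
```

View pics/top0.png

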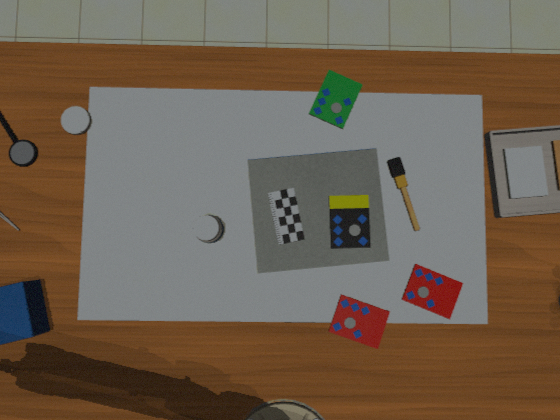

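View pics/scene0.png

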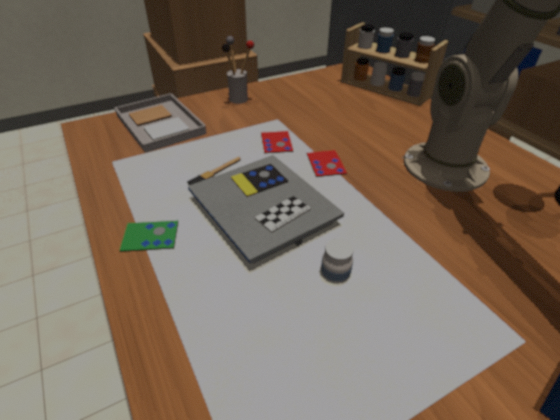

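The top view shows the stage at about (313,210) and the black plate at (350,221), with its yellow end toward the far edge. The scale is at (286,216), the jar at (209,228) and the brush at (400,190). The red and green plates are decoys. I'll go round toward a hover point behind the plate.

>>> servo_tool(
  motion=[
    [0.4,0,-36,60,-5],
    [0.4,0,-72,120,-10],
    [0.4,0,-108,180,-15],
    [0.4,0,-144,240,-21],
    [0.4,0,-175,292,-21],
  ],
)

```text
time: 0.88
tool_pos: [0.3827, 0.3747, 0.2451]
eef_rot: [[-0.0, -0.099, 0.995], [-0.001, 0.995, 0.099], [-1.0, -0.0, -0.0]]
force: [1.3, 0.1, 0.0]
width: 0.0509
```

```bash
cat >> h.py <<'E'
def go(x,y,z,yaw):
    o=arm.get_obs();R=np.array(o['eef_rot']);p=np.array(o['tool_pos'])
    d=R.T@(np.array([x,y,z])-p)*1000
    zz=R[:,2];cur=np.arctan2(zz[1],zz[0])
    print('t',o['time'],'pos',p.round(4),'yaw',cur.round(4),'tilt',R[2].round(4),'w',o['width'],'F',np.round(o['force'],1))
    print('shift',d.round(1),'turn',np.degrees(cur-yaw).round(2))
E
python3 -c "
from h import *
go(.56,.05,.2,.1);go(.44,-.145,.2,.1)"
```

```text
t 0.875 pos [0.3827 0.3747 0.2451] yaw 0.0994 tilt [-1.e+00 -5.e-04 -1.e-04] w 0.050903679557542804 F [1.3 0.1 0. ]
shift [  45.3 -340.6  144.2] turn -0.03
t 0.875 pos [0.3827 0.3747 0.2451] yaw 0.0994 tilt [-1.e+00 -5.e-04 -1.e-04] w 0.050903679557542804 F [1.3 0.1 0. ]
shift [  45.4 -522.8    5.4] turn -0.03
```

>>> servo_tool(
  motion=[
    [0.4,10,-50,30,0],
    [0.4,20,-105,55,0],
    [0.4,30,-160,75,0],
    [0.4,40,-215,85,0],
    [0.4,45,-270,80,0],
  ],
)

```text
time: 1.5
tool_pos: [0.4895, 0.1117, 0.1996]
eef_rot: [[-0.0, -0.098, 0.995], [-0.001, 0.995, 0.098], [-1.0, -0.001, -0.0]]
force: [0.1, -0.3, 0.7]
width: 0.0516
```

```bash
cat >> h.py <<'E'
def rect(n,mask,z):
    mask=cv2.morphologyEx(mask.astype(np.uint8),cv2.MORPH_CLOSE,np.ones((5,5)))
    c=max(cv2.findContours(mask,0,cv2.CHAIN_APPROX_NONE)[0],key=cv2.contourArea)
    P=ray(n,c[:,0,:],z)[:,:2]; (c,s,a)=cv2.minAreaRect((P*1e3).astype(np.float32)); return np.array(c)/1e3,s,a
E
python3 - <<'E'
from h import *
im=cv2.imread('pics/top0.png')
hsv=cv2.cvtColor(im,cv2.COLOR_BGR2HSV)
for q in [(350,202),(345,225),(310,220),(310,140),(256,180),(370,160)]:print(q,hsv[q[1],q[0]])
big=cv2.resize(im[140:285,235:400],None,fx=4.5,fy=4.0,interpolation=cv2.INTER_CUBIC)
cv2.imwrite('pics/crop0.png',big)
g=cv2.cvtColor(im,cv2.COLOR_BGR2GRAY).astype(float)
np.set_printoptions(precision=4,suppress=True)
# subpixel edges by max gradient along image columns/rows
def edge(line,lo,hi):
    d=np.abs(np.diff(line[lo:hi]));k=d.argmax();s=slice(max(k-2,0),k+3);return lo+.5+(np.arange(lo,hi-1)[s]*d[s]).sum()/d[s].sum()
far=[(u,edge(g[:,u],140,172)) for u in range(254,374)]
def fit(pts,z):
    P=ray('top',np.array(pts),z)[:,:2];vx,vy,x,y=cv2.fitLine(P.astype(np.float32),cv2.DIST_HUBER,0,.01,.01).ravel();return (x,y),np.arctan2(vy,vx)
yl=hsv[...,0]; Y=((hsv[...,0]>22)&(hsv[...,0]<38)&(hsv[...,1]>120)).astype(np.uint8)
B=(g<45).astype(np.uint8);
print('far edge',fit(far,.04))
f=[(u,edge(im[:,u,2].astype(float),187,203)) for u in range(333,366)]
r=[(u,edge(g[:,u],240,258)) for u in range(334,367)]
l=[(edge(im[v,:,2].astype(float),322,337),v) for v in range(197,245)]
rr=[(edge(im[v,:,2].astype(float),361,377),v) for v in range(197,245)]
for n,p in zip('front rear left right'.split(),(f,r,l,rr)):print(n,fit(p,.046))
E
```

```text
(350, 202) [ 31 236 133]
(345, 225) [40 20 38]
(310, 220) [45 22 94]
(310, 140) [ 90  10 132]
(256, 180) [48 14 94]
(370, 160) [47 18 97]
far edge ((np.float32(0.36622575), np.float32(-0.0634997)), np.float32(-1.4724578))
front ((np.float32(0.17481166), np.float32(-0.1495317)), np.float32(-1.5452697))
rear ((np.float32(-0.046314467), np.float32(-0.15035713)), np.float32(-1.5356306))
left ((np.float32(0.5446741), np.float32(-0.8420043)), np.float32(-0.024317192))
right ((np.float32(0.5434775), np.float32(-1.0271842)), np.float32(-0.042811472))
```

View pics/crop0.png

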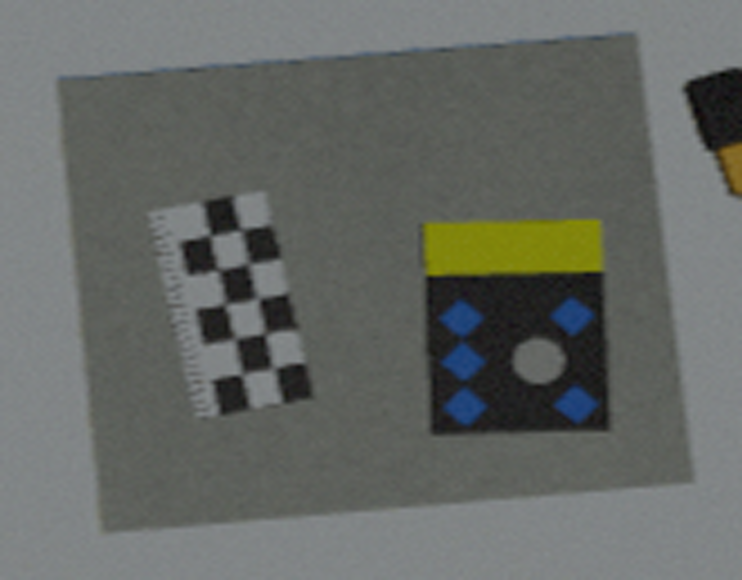

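```bash
python3 -c "
from h import *
go(.44,-.145,.12,.1)"
```

```text
t 1.5 pos [0.4895 0.1117 0.1996] yaw 0.0985 tilt [-1.0e+00 -1.1e-03 -4.0e-04] w 0.05162956420273025 F [ 0.1 -0.3  0.7]
shift [  79.9 -250.5  -74.5] turn -0.08
```

>>> servo_tool(
  motion=[
    [0.4,15,-50,-15,0],
    [0.4,30,-100,-30,0],
    [0.4,45,-150,-45,0],
    [0.4,60,-200,-60,0],
    [0.4,80,-250,-75,0],
  ],
)

```text
time: 2.12
tool_pos: [0.4394, -0.1461, 0.12]
eef_rot: [[0.002, -0.099, 0.995], [-0.001, 0.995, 0.099], [-1.0, -0.001, 0.001]]
force: [0.6, 0.2, -1.1]
width: 0.0515
```

```bash
cat >> h.py <<'E'
def edge(line,lo,hi):
    d=np.abs(np.diff(line[lo:hi].astype(float)));k=d.argmax();s=slice(max(k-2,0),k+3);return .5+(np.arange(lo,hi-1)[s]*d[s]).sum()/d[s].sum()
def fit(pts,z):
    P=ray('top',np.array(pts),z)[:,:2];vx,vy,x,y=cv2.fitLine(P.astype(np.float32),cv2.DIST_HUBER,0,.01,.01).ravel().astype(float)
    return np.array([x,y]),np.arctan2(vy,vx)
E
python3 - <<'E'
from h import *
np.set_printoptions(precision=4,suppress=True)
im=cv2.imread('pics/top0.png');g=cv2.cvtColor(im,cv2.COLOR_BGR2GRAY)
R=im[...,2]
E=lambda I,us,lo,hi:[(u,edge(I[:,u],lo,hi)) for u in us]
H=lambda I,vs,lo,hi:[(edge(I[v],lo,hi),v) for v in vs]
print('far',fit(E(g,range(254,374),140,172),.04))
print('near',fit(E(g,range(262,384),255,280),.04))
print('sr',fit(H(g,range(155,255),371,394),.04))
print('front',fit(E(R,range(333,366),187,203),.046))
print('band',fit(E(R,range(333,366),204,214),.046))
print('rear',fit(E(g,range(334,367),240,258),.046))
print('left',fit(H(R,range(197,245),322,337),.046))
print('right',fit(H(R,range(197,245),363,377),.046))
go(.44,-.145,.07,.1)
E
```

```text
far (array([ 0.6855, -0.0611]), np.float64(-1.4629409349682245))
near (array([ 0.427 , -0.0965]), np.float64(-1.4635741726727607))
sr (array([ 0.5184, -0.2258]), np.float64(0.10926638280181092))
front (array([ 0.5891, -0.1496]), np.float64(-1.535261271893275))
band (array([ 0.5592, -0.1482]), np.float64(-1.5301001078279162))
rear (array([ 0.4695, -0.1505]), np.float64(-1.5224752429095023))
left (array([ 0.5336, -0.0976]), np.float64(0.039748722732631275))
right (array([ 0.5311, -0.1878]), np.float64(0.029457089684430008))
t 2.125 pos [ 0.4394 -0.1461  0.12  ] yaw 0.0989 tilt [-1.     -0.0011  0.0014] w 0.05145041961554053 F [ 0.6  0.2 -1.1]
shift [50.   1.1  0.7] turn -0.06
```

>>> servo_tool(
  motion=[
    [0.4,20,-4,0,-0.5],
    [0.4,40,-4,0,-0.5],
    [0.4,54,-4,0,-0.5],
    [0.4,58,-4,0,-0.5],
    [0.4,60,-4,0,-0.5],
  ],
)

```text
time: 2.75
tool_pos: [0.4402, -0.15, 0.0602]
eef_rot: [[0.002, -0.108, 0.994], [-0.001, 0.994, 0.108], [-1.0, -0.001, 0.002]]
force: [-0.2, 0.7, -0.1]
width: 0.0515
```

>>> servo_tool(
  motion=[
    [0.4,1,0,0,0],
    [0.4,2,0,0,0],
    [0.4,2,0,0,0],
  ],
)

```text
time: 3.12
tool_pos: [0.4403, -0.15, 0.0584]
eef_rot: [[0.002, -0.108, 0.994], [-0.001, 0.994, 0.108], [-1.0, -0.001, 0.002]]
force: [0.5, -0.0, 0.4]
width: 0.0513
```

>>> servo_tool(
  motion=[
    [0.4,1,0,0,0],
    [0.4,2,0,0,0],
    [0.4,2,0,0,0],
  ],
)

```text
time: 3.5
tool_pos: [0.4402, -0.1499, 0.0563]
eef_rot: [[0.002, -0.108, 0.994], [-0.001, 0.994, 0.108], [-1.0, -0.001, 0.002]]
force: [-0.5, 0.4, -0.3]
width: 0.0508
```

Run:
```python
from h import *
im=snap('scene','scene1')
p=proj('scene',[.44,-.145,.04])[0].astype(int);print(p)
cv2.imwrite('pics/s1.png',cv2.resize(im[max(p[1]-60,0):p[1]+50,p[0]-80:p[0]+70,::-1],None,fx=5,fy=5,interpolation=cv2.INTER_CUBIC))
```

```text
[288 170]
```

View pics/s1.png

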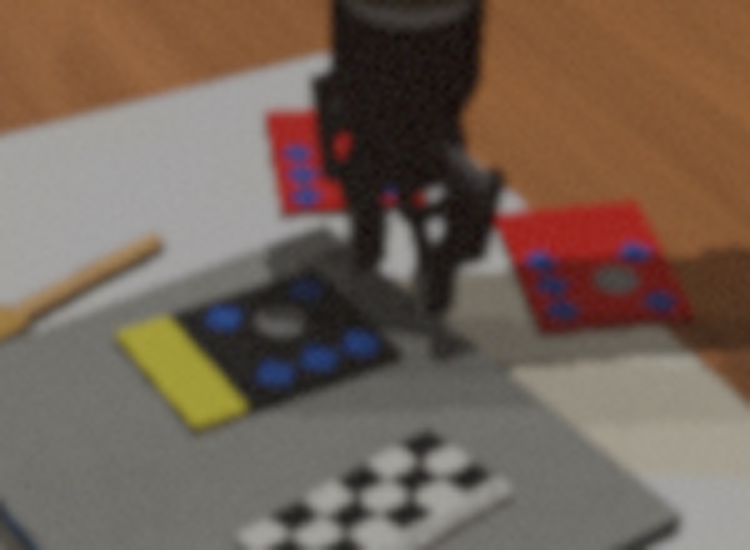

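The crop shows the open fingers behind the plate's rear edge, inside its width and still above the stage: left tip near (435,305), right tip near (370,260). I'll lower in small steps, watching the force.

>>> servo_tool(
  motion=[
    [0.4,1,0,0,0],
    [0.4,2,0,0,0],
    [0.4,2,0,0,0],
  ],
)

```text
time: 3.92
tool_pos: [0.4402, -0.15, 0.0542]
eef_rot: [[0.002, -0.108, 0.994], [-0.001, 0.994, 0.108], [-1.0, -0.001, 0.002]]
force: [-0.2, -0.5, -0.4]
width: 0.0512
```

>>> servo_tool(
  motion=[
    [0.4,1,0,0,0],
    [0.4,1.5,0,0,0],
    [0.4,1.5,0,0,0],
  ],
)

```text
time: 4.3
tool_pos: [0.4402, -0.15, 0.0527]
eef_rot: [[0.002, -0.108, 0.994], [-0.001, 0.994, 0.108], [-1.0, -0.001, 0.002]]
force: [0.1, 0.1, 0.6]
width: 0.0514
```

>>> servo_tool(
  motion=[
    [0.4,1,0,0,0],
    [0.4,1,0,0,0],
  ],
)

```text
time: 4.55
tool_pos: [0.4401, -0.1499, 0.0516]
eef_rot: [[0.002, -0.108, 0.994], [-0.001, 0.994, 0.108], [-1.0, -0.001, 0.002]]
force: [-0.0, 0.7, 0.5]
width: 0.0513
```

>>> servo_tool(
  motion=[
    [0.4,1,0,0,0],
    [0.4,1,0,0,0],
  ],
)

```text
time: 4.8
tool_pos: [0.4402, -0.15, 0.0508]
eef_rot: [[0.002, -0.108, 0.994], [-0.001, 0.994, 0.108], [-1.0, -0.001, 0.002]]
force: [-0.9, 0.6, 4.3]
width: 0.0513
```

>>> servo_tool(
  motion=[
    [0.4,1,0,0,0],
    [0.4,1,0,0,0],
  ],
)

```text
time: 5.05
tool_pos: [0.4402, -0.15, 0.0508]
eef_rot: [[0.002, -0.108, 0.994], [-0.0, 0.994, 0.108], [-1.0, -0.0, 0.002]]
force: [-5.7, 2.3, 17.2]
width: 0.0513
```

>>> servo_tool(
  motion=[
    [0.4,-1,0,0,0],
    [0.4,-2,0,0,0],
    [0.4,-2,0,4,0],
    [0.4,-2,0,8,0],
    [0.4,-2,0,12,0],
  ],
)

```text
time: 5.68
tool_pos: [0.4525, -0.1486, 0.0527]
eef_rot: [[0.002, -0.108, 0.994], [-0.0, 0.994, 0.108], [-1.0, -0.0, 0.002]]
force: [0.9, -0.6, 0.3]
width: 0.0514
```

>>> servo_tool(
  motion=[
    [0.4,0,0,4,0],
    [0.4,0,0,8,0],
    [0.4,0,0,12,0],
    [0.4,0,0,16,0],
    [0.4,0,0,20,0],
  ],
)

```text
time: 6.3
tool_pos: [0.4727, -0.1464, 0.0527]
eef_rot: [[0.002, -0.108, 0.994], [-0.0, 0.994, 0.108], [-1.0, -0.0, 0.002]]
force: [-1.1, 0.3, -0.2]
width: 0.0514
```

Run:
```python
from h import *
im=snap('top','top1')
print(arm.get_obs()['force'])
cv2.imwrite('pics/c1.png',cv2.resize(im[140:285,235:400,::-1],None,fx=4.5,fy=4.,interpolation=cv2.INTER_CUBIC))
```

```text
[0.86706872 0.1683816  0.38692958]
```

View pics/c1.png

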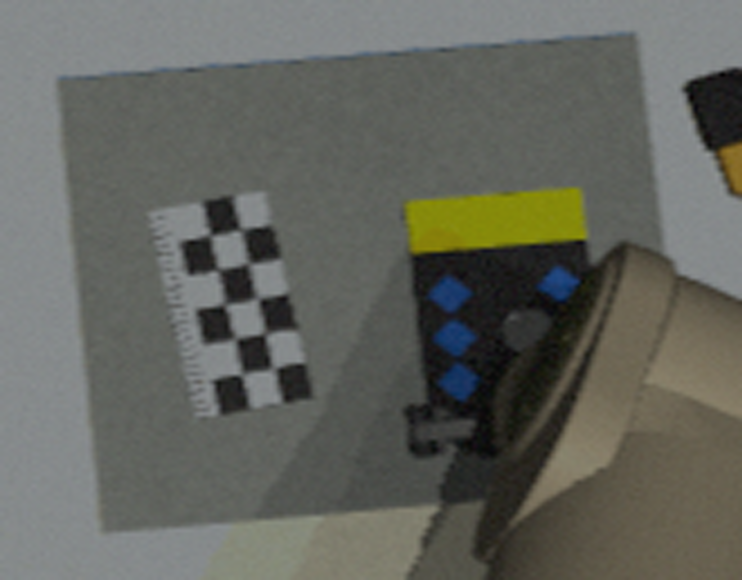

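The plate has moved a few centimetres forward and turned parallel to the far edge. Its front runs from (407,202) to (583,190) in the crop, and the left finger shows at (440,430). I'll keep pushing.

>>> servo_tool(
  motion=[
    [0.4,0,0,6,0],
    [0.4,0,0,12,0],
    [0.4,0,0,18,0],
    [0.4,0,0,24,0],
    [0.4,0,0,30,0],
  ],
)

```text
time: 6.98
tool_pos: [0.5034, -0.143, 0.0528]
eef_rot: [[0.002, -0.108, 0.994], [-0.0, 0.994, 0.108], [-1.0, -0.0, 0.002]]
force: [-1.4, 0.1, 1.0]
width: 0.0512
```

>>> servo_tool(
  motion=[
    [0.4,0,0,6,0],
    [0.4,0,0,12,0],
    [0.4,0,0,18,0],
    [0.4,0,0,24,0],
    [0.4,0,0,30,0],
  ],
)

```text
time: 7.6
tool_pos: [0.5337, -0.1396, 0.0529]
eef_rot: [[0.002, -0.108, 0.994], [-0.0, 0.994, 0.108], [-1.0, -0.0, 0.002]]
force: [-0.5, -0.4, 0.4]
width: 0.0512
```

>>> servo_tool(
  motion=[
    [0.4,0,0,6,0],
    [0.4,0,0,12,0],
    [0.4,0,0,18,0],
    [0.4,0,0,24,0],
    [0.4,0,0,30,0],
  ],
)

```text
time: 8.22
tool_pos: [0.5639, -0.1363, 0.0529]
eef_rot: [[0.002, -0.108, 0.994], [-0.0, 0.994, 0.108], [-1.0, -0.0, 0.002]]
force: [-0.3, -0.0, -0.0]
width: 0.0511
```

```bash
cat >> h.py <<'E'
def front(im):  # RGB top picture: yellow band front and back lines, vs far edge
    hsv=cv2.cvtColor(im,cv2.COLOR_RGB2HSV);Y=(hsv[...,0]>24)&(hsv[...,0]<36)&(hsv[...,1]>170)
    Y[:, :300]=0;Y[:,390:]=0;Y[:140]=0;Y[260:]=0
    n=np.array([np.cos(.1075),np.sin(.1075)]);S=im[...,0].astype(float)-im[...,2]
    F=[];B=[]
    for u in range(300,390):
        v=np.nonzero(Y[:,u])[0]
        if len(v)>8: F.append((u,edge(S[:,u],v[0]-5,v[0]+5)));B.append((u,edge(S[:,u],v[-1]-4,v[-1]+6)))
    F=F[2:-2];B=B[2:-2]
    for k,L in (('front',F),('band',B)):
        c,a=fit(L,.046); a+=np.pi/2 if a<0 else -np.pi/2
        print(k,len(L),c.round(4),'n from edge',(c@n-.6749).round(4),'yaw',round(a,4))
E
python3 - <<'E'
from h import *
im=snap('top','top2');front(im)
front(cv2.imread('pics/top0.png')[...,::-1].copy())
go(.6,-.14,.0527,.1075)
cv2.imwrite('pics/c2.png',cv2.resize(im[120:265,235:400,::-1],None,fx=4.5,fy=4.,interpolation=cv2.INTER_CUBIC))
E
```

```text
front 29 [ 0.6961 -0.1275] n from edge 0.0035 yaw 0.111
band 29 [ 0.6649 -0.1169] n from edge -0.0264 yaw 0.1107
front 34 [ 0.5892 -0.145 ] n from edge -0.1047 yaw 0.0444
band 34 [ 0.5592 -0.1412] n from edge -0.1341 yaw 0.0392
t 8.275 pos [ 0.5646 -0.1361  0.053 ] yaw 0.1091 tilt [-1.e+00 -6.e-04  3.e-03] w 0.05153068119443343 F [-0.5  0.8  0.7]
shift [ 0.4 -7.7 34.7] turn 0.09
```

View pics/c2.png

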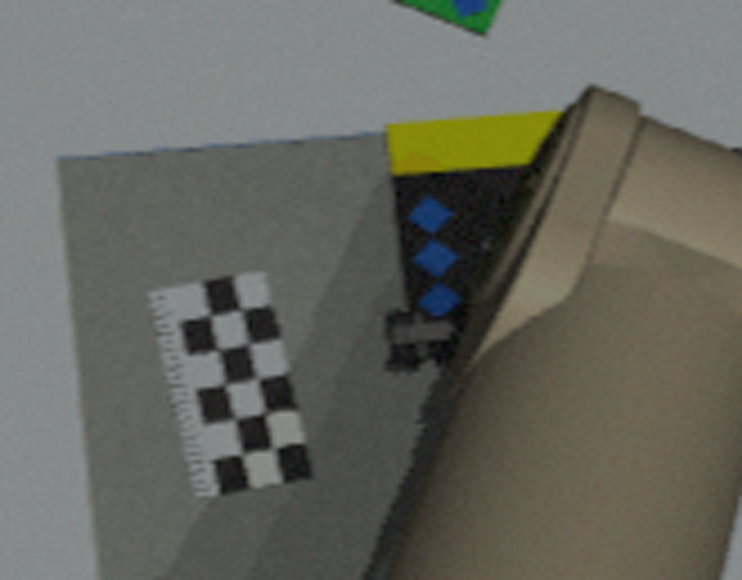

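The front is about 3.5 mm past the edge (crop (387,125) to (560,112)), the plate is square to it, and 26 mm remain.

>>> servo_tool(
  motion=[
    [0.4,0,0,6,0],
    [0.4,0,0,12,0],
    [0.4,0,0,17,0],
    [0.4,0,0,20,0],
    [0.4,0,0,22,0],
  ],
)

```text
time: 8.9
tool_pos: [0.5865, -0.1337, 0.053]
eef_rot: [[0.003, -0.109, 0.994], [-0.0, 0.994, 0.109], [-1.0, -0.001, 0.003]]
force: [-1.2, -0.6, -0.1]
width: 0.0512
```

Run:
```python
from h import *
im=snap('top','top3');front(im)
go(.6,-.14,.0527,.1075)
```

```text
front 25 [ 0.717  -0.1089] n from edge 0.0263 yaw 0.1121
band 25 [ 0.6868 -0.1088] n from edge -0.0037 yaw 0.1143
t 8.95 pos [ 0.5868 -0.1336  0.0531] yaw 0.1092 tilt [-1.e+00 -6.e-04  3.e-03] w 0.051187501799420165 F [-0.5  0.4  0.5]
shift [ 0.4 -7.8 12.5] turn 0.1
```

>>> servo_tool(
  motion=[
    [0.4,0,0,1.5,0],
    [0.4,0,0,3,0],
    [0.4,0,0,3.7,0],
    [0.4,0,0,3.7,0],
  ],
)

```text
time: 9.45
tool_pos: [0.5905, -0.1332, 0.0531]
eef_rot: [[0.003, -0.109, 0.994], [-0.0, 0.994, 0.109], [-1.0, -0.001, 0.003]]
force: [0.8, -0.5, 0.1]
width: 0.0516
```

>>> servo_tool(
  motion=[
    [0.4,0,0,-4,0],
    [0.4,0,0,-12,0],
    [0.4,0,0,-25,0],
    [0.4,-30,0,-35,0],
    [0.4,-80,0,-45,0],
  ],
)

```text
time: 10.07
tool_pos: [0.543, -0.1379, 0.1322]
eef_rot: [[-0.001, -0.109, 0.994], [0.0, 0.994, 0.109], [-1.0, 0.0, -0.001]]
force: [1.0, 0.0, 0.9]
width: 0.0509
```

>>> servo_tool(
  motion=[
    [0.4,-60,0,-20,0],
    [0.4,-80,50,-10,0],
    [0.4,-80,110,0,0],
    [0.4,-80,170,0,0],
    [0.4,-80,230,0,0],
  ],
)

```text
time: 10.7
tool_pos: [0.517, 0.092, 0.2123]
eef_rot: [[-0.001, -0.108, 0.994], [0.001, 0.994, 0.108], [-1.0, 0.001, -0.001]]
force: [0.8, 0.4, 1.0]
width: 0.0514
```

Run:
```python
from h import *
im=snap('top','top4');front(im);b=snap('scene','scene4')
print(arm.get_obs()['time'],arm.get_obs()['tool_pos'])
A=cv2.resize(im[100:300,190:430],(480,400),interpolation=cv2.INTER_CUBIC);B=cv2.resize(b[120:320,100:260],(320,400),interpolation=cv2.INTER_CUBIC)
cv2.imwrite('pics/c4.png',np.hstack([A,B])[...,::-1])
```

```text
front 34 [ 0.722  -0.1179] n from edge 0.0303 yaw 0.1085
band 34 [ 0.6907 -0.1067] n from edge 0.0003 yaw 0.1094
10.8 [0.51590476 0.09882827 0.21174308]
```

View pics/c4.png

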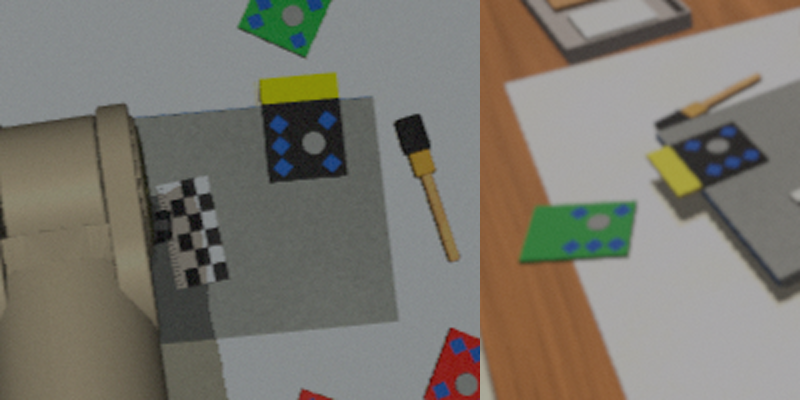

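Just the yellow margin overhangs: the band's rear line coincides with the far edge at left-panel (262,103) to (338,98), and the scene view agrees. The scale and brush have not moved, so I'm handing in.

```bash
python3 -c "
from rig import arm
print(arm.finish_job())"
```

```text
the job is handed in; nothing more can be done
None
```

I pushed the black plate flat along the stage with both fingertips behind its rear edge. I then backed the fingers off, raised the arm clear and handed the job in at about 10.8 s.

**Final position:** The last top-camera measurement puts the plate's front 30.3 mm beyond the far edge. The rear line of the yellow band is 0.3 mm from the edge. The plate's yaw is 0.109 rad and the stage's is 0.1075 rad, so they are square to within 0.002 rad. The camera calibration is only good to about 2 mm.

**Forces:** Readings while pushing stayed around 1 N. The fingertips pressed on the stage with 17 N once, while I was finding its surface before the push.

**Other objects:** The scale and brush look unmoved in the last pictures. I never approached the jar, but it was hidden behind the arm in the last top view, so I did not check it again.

No checks failed or disagreed.

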